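# Roll two axle shafts and scrap the bent one

### The arm

A 6-joint arm with a two-finger parallel gripper is mounted at the origin on the work surface. World frame = base frame: x ahead of the robot, y to its left, z up, the work surface at z = 0. Lengths are in m, angles in degrees, forces in N, time in s.
With the tool pointing down it reaches from about 0.25 to 0.725 m from the base axis. Payload 9.7 kg.
Tool frame: the origin (TCP) lies on the centre line of the jaws, within the pads' length; the fingertips stand 19 mm ahead of it and the grasp point (between the pads) is the TCP; z points along the fingers, y is the direction in which the jaws open and shut (so a half turn about z gives the same grasp; the last joint's range is limited). The gripper opens to 85 mm and grips with 20 to 120 N. Pads are 22 mm wide; open, the fingers measure 114 mm over their backs; the gripper's body (76 mm by 85 mm) begins 54 mm behind the grasp point. The pads swing forward as they close: fully open they stand 13 mm farther back than shut.
Start: joints at [76.719, 4.979, 10.078, 95.1, 0, 90], TCP at [0.126, 0.535, 0.25] pointing down, gripper open.
Joint ranges: [-179.16, 179.16], [-48.56, 103.87], [-65.8, 70.77], [-126.05, 130.52], [-82.76, 87.17], [-180, 180]. Speed limits (degrees/s): [127.2, 127.2, 147.25, 180, 180, 180].

### API

Orientations are given as [roll, pitch, yaw] about the fixed x, y, z axes, in that order (R = Rz(yaw) Ry(pitch) Rx(roll)).
In Python, from workcell import bot gives the robot as it stands.
- The arm moves only by the tool servo_tool, never from a script. Its argument "motion" is a list that holds one entry, the list of rows, each a list of 6 numbers: the shift along the tool's x, y, z in mm, then the turn, a rotation vector about the tool's x, y, z in rad. A call has 1 to 5 rows; each row shifts and turns the commanded pose from where the row before left it, along the tool's axes as they then stand; what a row does not reach is not made up. A row lasts 1/10 s, in which the tool goes at most 50 mm and 8.59 degrees, less where a joint would pass 70% of its speed; a pose out of reach is approached as far as the arm can. A call is refused whole if a number of a shift passes 50 or a number of a turn 0.15, either way. A call with a gripper value outside its range is refused whole. "gripper" is the finger opening in mm, from 0 to 85.4, set as the call begins (left out, the last holds). The fingers move at their own pace and stop on an object; "newtons" is the grip in N (left out, the last holds). Time passes only in rows, so rows that do not move let the fingers close. It gives the time, the measured TCP pose, the force and the opening at its end, in the units of the state.
- bot.get_obs(): the state, without advancing time (a new reading comes with each control period).
- bot.camera(name): name is "side" or "top" or "wrist"; returns a dict with "color" (400x640x3 uint8, red, green, blue), "fx", "fy", "cx", "cy" (pixels), "k1" (the pictures are not rectified: a ray, as slopes to the right and down, at radius r is drawn at 1 + k1 r^2 times it, then the intrinsics apply), "R" (3x3) and "t" (3): a world point X has camera coordinates R X + t. Camera axes: x right, y down, z forward; pixel columns grow to the right and rows downward; lengths in m; the calibration is good to about 2 mm. A picture is of the moment at which its call begins. There is no depth.
- bot.job_done(): hands the job in, once; it reports no verdict.
Trained networks look in a picture, given as the dict that the camera call returned (one of the last four; its "shot" number tells which), for a name from the list of things; names that differ only in an ending like _2 or _b are one class to them, and where a whole thing is asked for, a point or a joint stands for the part that bears it (a point fixed in the world has none). Each returns a list of dicts, best first, with "confidence" (0 to 1); they miss things now and then, are a little off and sometimes report something else, mostly with a low value. They report only what shows in the picture. A call takes as long as a camera call. They do not tell look-alikes from the thing itself.
- bot.look_for(picture, label): "rect" ([left, top, width, height] in pixels, round what is visible of it).
The state is a dict: "time": time; "q": joint angles; "qd": joint speeds; "joint_efforts": joint torques, N m; "ee_pos": TCP position; "tcp_rot": TCP orientation; "wrist_force": force on the tool from outside, world axes, zero at the start; "torque": the same for the moment, N m; "opening": finger opening in m.
Only numpy, scipy, OpenCV 4.12 (cv2) and the standard library are available. Lean on these libraries where they do the work, as an engineer would, in place of code of your own. Each camera call takes 0.05 s, during which the arm holds its last target.

### The job

Use the spring-soled rolling block, held by its wooden rib, to roll each of the two axle shafts one full turn across the flat plate, pressing lightly from above (about 5 N, never as much as 15 N). Put the shaft that wobbles and lifts the block into the shallow tray, leave the straight one lying on the plate, and stand the block upright on the bare counter. Do not shift the jar or the wrench.

Things in the scene. Friction and masses are not known exactly. Their poses are not given: they have to be found in the camera images.
- shaft_a_mid (a point): Centre of steel axle shaft A (half-way along, on its axis, 8 mm above the plate at the start): 16 mm diameter, 144 mm long, 0.2 kg, y along it. Looks like shaft B; one of the two is bent: its middle 62 mm stands 4 mm off the line of its ends, lifting what rolls it by 4 mm once a turn. Which one is not marked: feel it by rolling. A full turn takes a shaft 50 mm along and the block 100 mm.
- shaft_b_mid (a point): Centre of steel axle shaft B (half-way along, on its axis, 8 mm above the plate at the start): 16 mm diameter, 144 mm long, 0.2 kg, y along it. Looks like shaft A; one of the two is bent: its middle 62 mm stands 4 mm off the line of its ends, lifting what rolls it by 4 mm once a turn. Which one is not marked: feel it by rolling. A full turn takes a shaft 50 mm along and the block 100 mm.
- plate: Fixed level aluminium plate, 220 (x, away from the robot) by 320 (y, left) by 20 mm thick; origin: centre of its underside. A strip 6 mm wide stands 6 mm above it along the near and the far edge. The shafts lie across it side by side (along y within 0.1 rad, 156 mm apart, both loose and free to roll), nearer the near strip: roll them towards +x, at least 100 mm free.
- block_grip (a point): Centre of the rolling block's wooden rib, 46 mm above its underside. Rib 24 (x) by 54 (y) mm, from 24 to 70 mm up, on a flat aluminium top 110 (x, rolling direction) by 54 mm; rubber sole of that outline below. Block 0.3 kg, loose on the counter beside the plate, x ends alike. The sole slides up into it on springs: gives at 3 N, then 3 N per mm, 8 mm travel.
- tray: Fixed grey open scrap tray, 230 mm (its x) by 130 mm (y), 30 mm high, 3 mm walls and floor; origin at the centre of its underside on the counter. It stands on the other side of the plate from the block.
- jar: Bystander: glass jar with a steel screw lid, 72 mm diameter, 100 mm high, origin at the centre of its underside, beyond the plate. Leave it alone.
- wrench: Bystander: stainless socket wrench about 180 mm long, lying beyond the plate; origin near its middle. Leave it alone.
Mind the look-alikes: they are no part of the job. What is shaped like the part that bears shaft_a_mid but red is not meant.

How it is judged:
By the outcome, as a careful person would: the job done as asked, in the order asked, and still so for the second after the job is handed in, with the robot touching nothing.
It also fails if it takes over 72 s, if anything falls off the work surface, if the arm or the gripper's body presses on something with over 40 N, if the wrist force passes 120 N, or if a joint passes its speed limit or range.

## Working session

There is one attempt and no reset: what is moved stays moved. The work goes in short steps, Python scripts to look and compute and a tool call to move; the robot and the scene stay as the last step left them, time stands still between calls to the robot, and variables do not carry over. Pictures are saved under pics/ and viewed, and the job is handed in when it is done.

Besides the shell and the picture viewer there is one more tool, called by a JSON object that holds its "name" and its "arguments". servo_tool: Moves the arm, as the interface text tells. Its arguments: {"type":"object","properties":{"motion":{"type":"array","items":{"type":"array","items":{"type":"array","items":{"type":"number"}}}},"gripper":{"type":"number"},"newtons":{"type":"number"}},"required":["motion"]}

```bash
ls; mkdir -p pics; cat > h.py <<'E'
import numpy as np,cv2
from workcell import bot
def save(p,name,scale=1,crop=None):
    im=p["color"][:,:,::-1].copy()
    if crop: x,y,w,h=crop; im=im[y:y+h,x:x+w]
    if scale!=1: im=cv2.resize(im,None,fx=scale,fy=scale,interpolation=cv2.INTER_CUBIC)
    cv2.imwrite("pics/"+name,im)
def pix2(p,u,v,z):
    K=np.array([[p["fx"],0,p["cx"]],[0,p["fy"],p["cy"]],[0,0,1.]])
    a,b=(u-p["cx"])/p["fx"],(v-p["cy"])/p["fy"]
    x,y=a,b
    for _ in range(30):
        s=1+p["k1"]*(x*x+y*y); x,y=a/s,b/s
    R=np.array(p["R"]);t=np.array(p["t"])
    c=-R.T@t; d=R.T@np.array([x,y,1])
    return c+d*(z-c[2])/d[2]
def proj(p,X):
    R=np.array(p["R"]);t=np.array(p["t"]); c=R@np.array(X)+t
    x,y=c[0]/c[2],c[1]/c[2]; s=1+p["k1"]*(x*x+y*y)
    return p["fx"]*x*s+p["cx"],p["fy"]*y*s+p["cy"]
E
python3 - <<'E'
from h import *
for n in ["top","side"]:
    p=bot.camera(n); save(p,n+"0.png")
    print(n,p["t"],p["fx"],p["k1"], -np.array(p["R"]).T@np.array(p["t"]))
    for l in ["shaft_a_mid","plate","block_grip","tray","jar","wrench"]:
        print(l,[( [round(x) for x in d["rect"]],round(d["confidence"],2)) for d in bot.look_for(p,l)][:5])
print(bot.get_obs())
E
```

```text
pics
top [-0.03633227  0.51273785  1.06301393] 468.32915391664164 0.043998601169022225 [ 0.28954461 -0.00676562  1.14469948]
shaft_a_mid [([375, 275, 16, 59], 0.98), ([264, 200, 54, 15], 0.68)]
plate [([253, 136, 138, 100], 0.92)]
block_grip [([441, 212, 36, 49], 0.69), ([264, 204, 56, 11], 0.66)]
tray [([129, 163, 67, 100], 0.82)]
jar [([192, 84, 34, 44], 0.71), ([425, 90, 35, 65], 0.21)]
wrench [([426, 90, 31, 62], 0.87)]
side [-0.40758583  0.24578963  0.9555057 ] 440.8571675671366 -0.047792539497643956 [-0.00244215 -0.70580289  0.80085343]
shaft_a_mid [([294, 185, 39, 22], 0.8), ([273, 278, 48, 41], 0.59)]
plate [([275, 163, 142, 99], 0.9)]
block_grip [([389, 281, 43, 52], 0.96)]
tray [([201, 131, 84, 49], 0.98)]
jar [([315, 110, 26, 39], 0.86)]
wrench [([448, 220, 67, 28], 0.64), ([201, 129, 90, 53], 0.44)]
{'time': 0.7, 'q': array([7.67200253e+01, 4.97804788e+00, 1.00780551e+01, 9.50989370e+01,
       7.25314543e-04, 9.00019231e+01]), 'qd': array([-0.01537053, -0.00599613,  0.06715509, -0.00608786,  0.07341527,
       -0.03539094]), 'joint_efforts': array([ 7.91368875e-04, -5.19963098e+01,  4.64786983e+01,  9.71056143e-04,
       -1.90939372e-04, -5.16261167e-06]), 'ee_pos': array([0.12633664, 0.53529184, 0.2502909 ]), 'tcp_rot': array([ 1.79998930e+02, -7.25350465e-04,  1.66718102e+02]), 'wrist_force': array([-0.85876773, -0.31317972,  0.42846636]), 'torque': array([ 0.01468737,  0.00798015, -0.05067672]), 'opening': 0.0853667986570352}
```

View pics/top0.png

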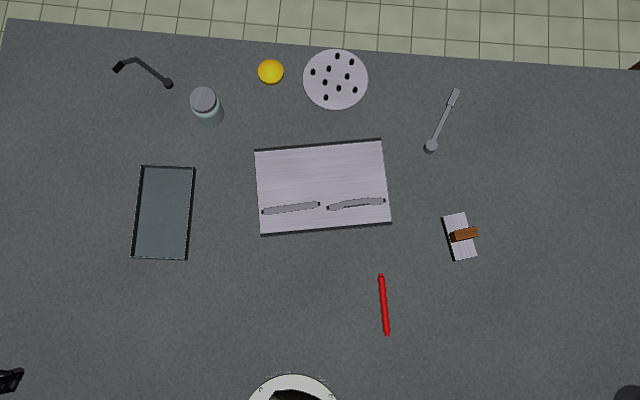

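View pics/side0.png

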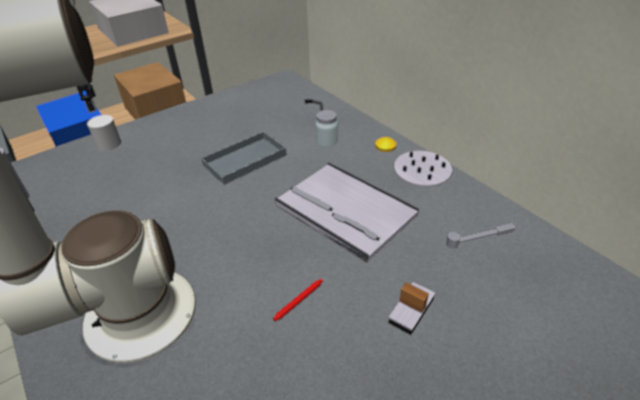

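```bash
python3 - <<'E'
from h import *
p=bot.camera("top"); save(p,"top1a.png",5,(245,130,155,115)); save(p,"top1b.png",7,(420,195,75,80));save(p,"top1c.png",5,(120,150,90,120))
np.save("c.npy",0)
import pickle; pickle.dump(p,open("top.pkl","wb"))
E
```

```text
(no output)
```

View pics/top1a.png

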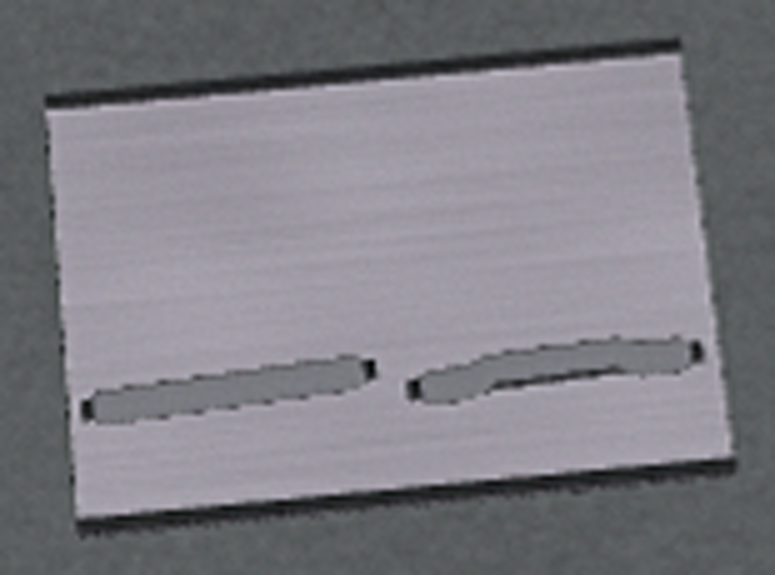

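View pics/top1b.png

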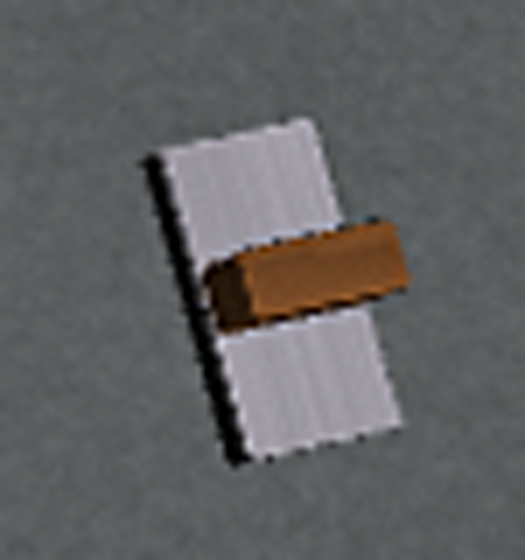

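View pics/top1c.png

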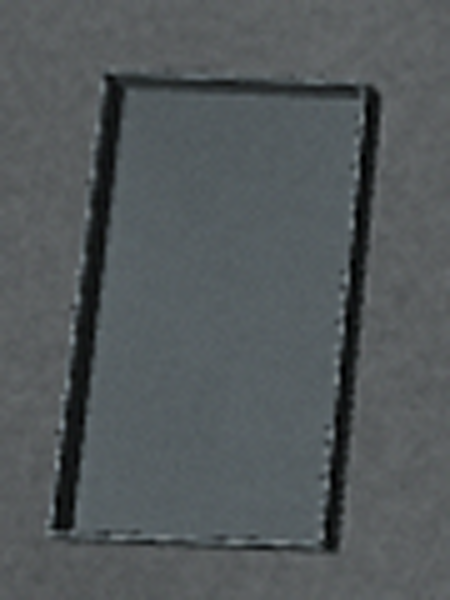

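```bash
python3 - <<'E'
from h import *
import pickle; p=pickle.load(open("top.pkl","rb"))
def S(name,pts,ox,oy,s,z):
    X=np.array([pix2(p,ox+u/s,oy+v/s,z) for u,v in pts])
    print(name,z,np.round(X[:,:2],4).tolist(),"mean",np.round(X.mean(0),4)); return X
def yaw(a,b): d=b-a; return np.degrees(np.arctan2(d[1],d[0]))
X=S("plate",[(46,97),(682,40),(735,460),(78,525)],245,130,5,.026); print(yaw(X[3],X[0]),yaw(X[2],X[1]),yaw(X[1],X[0])-90,yaw(X[2],X[3])-90,np.linalg.norm(X[0]-X[1]),np.linalg.norm(X[0]-X[3]))
X=S("shL",[(90,410),(370,370)],245,130,5,.028); print(yaw(X[1],X[0])-90,np.linalg.norm(X[0]-X[1]))
X=S("shR",[(415,388),(698,352)],245,130,5,.028); print(yaw(X[1],X[0])-90,np.linalg.norm(X[0]-X[1]))
X=S("blocktop",[(160,150),(310,118),(402,425),(248,460)],420,195,7,.024); print(yaw(X[3],X[0]),yaw(X[2],X[1]))
X=S("rib",[(245,255),(392,222),(410,285),(258,318)],420,195,7,.070); print(yaw(X[1],X[0])-90,yaw(X[2],X[3])-90)
X=S("tray",[(108,76),(378,88),(338,548),(53,535)],120,150,5,.030); print(yaw(X[3],X[0]),yaw(X[2],X[1]))
print(pix2(p,384,304,.008))
s=bot.camera("side"); pickle.dump(s,open("side.pkl","wb"))
save(s,"side1.png",5,(380,265,65,75)); save(s,"side2.png",5,(270,160,150,105))
E
```

```text
plate 0.026 [[0.6386, 0.1576], [0.6971, -0.1564], [0.4868, -0.1944], [0.4267, 0.1181]] mean [ 0.5623 -0.0188  0.026 ]
10.56695640388723 10.25908530666889 10.55688618983713 10.886486529081921 0.31936225761163073 0.21560688186929783
shL 0.028 [[0.4826, 0.1183], [0.5146, -0.0151]] mean [0.4986 0.0516 0.028 ]
13.471536621383777 0.13714318885401872
shR 0.028 [[0.5077, -0.0376], [0.5379, -0.1733]] mean [ 0.5228 -0.1055  0.028 ]
12.569703914502227 0.13904010771796213
blocktop 0.024 [[0.512, -0.3163], [0.5279, -0.3673], [0.4247, -0.4003], [0.408, -0.349]] mean [ 0.4681 -0.3582  0.024 ]
17.488697007090458 17.764348595158143
rib 0.07 [[0.4703, -0.3323], [0.4857, -0.3799], [0.4653, -0.3861], [0.4498, -0.3371]] mean [ 0.4678 -0.3589  0.07  ]
17.94121010723549 17.522409338001367
tray 0.03 [[0.5715, 0.4266], [0.5776, 0.2949], [0.3529, 0.2823], [0.3473, 0.4158]] mean [0.4623 0.3549 0.03  ]
2.7537562277397947 3.1905246537057557
[ 0.29223722 -0.18887533  0.008     ]
```

View pics/side1.png

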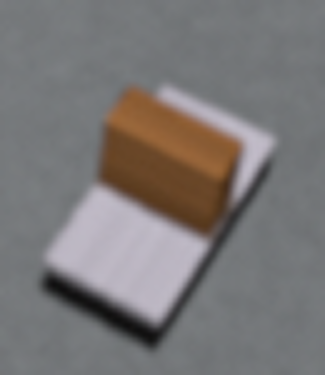

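View pics/side2.png

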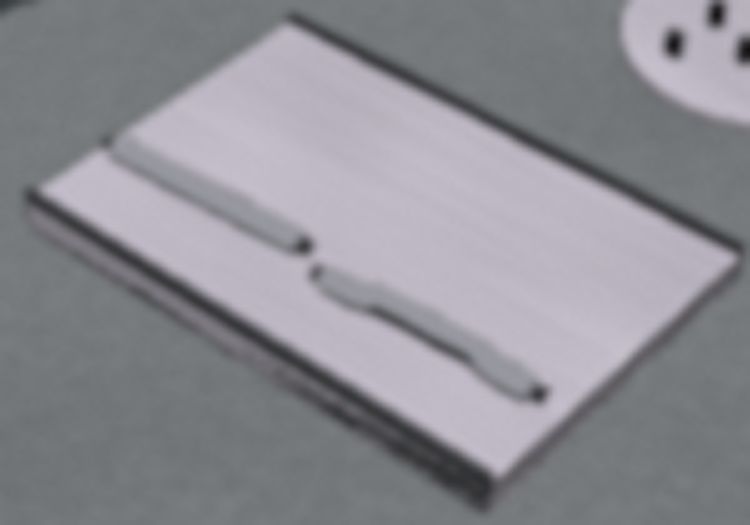

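{"name": "servo_tool", "arguments": {"motion": [[[0,0,0,0,0,0.147],[0,0,0,0,0,0.147],[0,0,0,0,0,0.147],[0,0,0,0,0,0.147],[0,0,0,0,0,0.147]]], "gripper": 60, "newtons": 60}}

```text
time: 1.3
ee_pos: [0.1263, 0.5353, 0.2503]
tcp_rot: [-180.0, 0.0, 124.3]
wrist_force: [0.1, 0.5, 0.8]
opening: 0.0605
```

{"name": "servo_tool", "arguments": {"motion": [[[0,0,0,0,0,0.147],[0,0,0,0,0,0.147],[0,0,0,0,0,0]]]}}

```text
time: 1.6
ee_pos: [0.1263, 0.5353, 0.2503]
tcp_rot: [-180.0, 0.0, 107.6]
wrist_force: [0.1, -0.4, -0.5]
opening: 0.0602
```

```bash
cat >> h.py <<'E'
from scipy.spatial.transform import Rotation as Ro
def go(x,y,z,yaw=None):
    o=bot.get_obs(); R=Ro.from_euler("xyz",o["tcp_rot"],degrees=True)
    d=R.inv().apply(np.array([x,y,z])-o["ee_pos"])*1000
    print("t",round(o["time"],2),"pos",np.round(o["ee_pos"],4),"rot",np.round(o["tcp_rot"],2),"F",np.round(o["wrist_force"],2),"op",round(o["opening"]*1000,1))
    print("tool shift mm",np.round(d,1),"norm",round(np.linalg.norm(d),1))
    if yaw is not None: print("turn z rad",round(-np.radians((yaw-o["tcp_rot"][2]+180)%360-180),3))
E
python3 -c "
from h import *
go(.468,-.3586,.25,107.6)"
```

```text
t 1.6 pos [0.1263 0.5353 0.2503] rot [-180.      0.    107.64] F [ 0.14 -0.41 -0.54] op 60.2
tool shift mm [-9.554e+02  5.480e+01  3.000e-01] norm 956.9
turn z rad 0.001
```

{"name": "servo_tool", "arguments": {"motion": [[[-45,2.6,0,0,0,0],[-45,2.6,0,0,0,0],[-45,2.6,0,0,0,0],[-45,2.6,0,0,0,0],[-45,2.6,0,0,0,0]]]}}

```text
time: 2.1
ee_pos: [0.2075, 0.3233, 0.2503]
tcp_rot: [180.0, -0.0, 108.1]
wrist_force: [1.2, 0.3, 0.6]
opening: 0.0595
```

{"name": "servo_tool", "arguments": {"motion": [[[-45,2.6,0,0,0,0],[-45,2.6,0,0,0,0],[-45,2.6,0,0,0,0],[-45,2.6,0,0,0,0],[-45,2.6,0,0,0,0]]]}}

```text
time: 2.6
ee_pos: [0.2885, 0.113, 0.2506]
tcp_rot: [179.9, -0.0, 108.1]
wrist_force: [1.1, 0.5, 0.9]
opening: 0.06
```

{"name": "servo_tool", "arguments": {"motion": [[[-45,2.6,0,0,0,0],[-45,2.6,0,0,0,0],[-45,2.6,0,0,0,0],[-45,2.6,0,0,0,0],[-45,2.6,0,0,0,0]]]}}

```text
time: 3.1
ee_pos: [0.3696, -0.0978, 0.2506]
tcp_rot: [179.9, 0.0, 108.0]
wrist_force: [1.3, 1.3, -0.4]
opening: 0.0601
```

{"name": "servo_tool", "arguments": {"motion": [[[-45,2.6,0,0,0,0],[-45,2.6,0,0,0,0],[-45,2.6,0,0,0,0],[-45,2.6,0,0,0,0],[0,0,0,0,0,0]]]}}

```text
time: 3.6
ee_pos: [0.4351, -0.2678, 0.2482]
tcp_rot: [-179.9, -0.1, 107.9]
wrist_force: [-0.4, 0.6, -0.9]
opening: 0.0599
```

```bash
python3 -c "
from h import *
go(.468,-.3586,.25,107.6)
p=bot.camera('wrist'); save(p,'w0.png'); import pickle; pickle.dump(p,open('w0.pkl','wb'))
print(proj(p,(.468,-.3586,.07)))"
```

```text
t 3.6 pos [ 0.4351 -0.2678  0.2482] rot [-1.7989e+02 -7.0000e-02  1.0785e+02] F [-0.38  0.62 -0.94] op 59.9
tool shift mm [-96.5   3.5  -1.9] norm 96.6
turn z rad 0.004
(np.float64(320.9821666783274), np.float64(266.70185847585066))
```

View pics/w0.png

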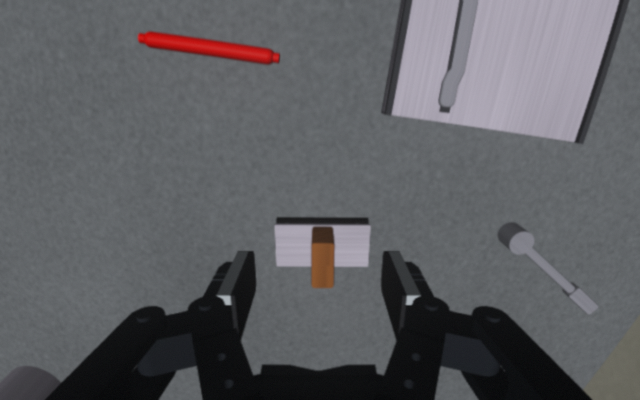

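{"name": "servo_tool", "arguments": {"motion": [[[-32,1.2,0,0,0,0.004],[-32,1.2,30,0,0,0],[-32,1.2,40,0,0,0],[0,0,40,0,0,0],[0,0,0,0,0,0]]]}}

```text
time: 4.15
ee_pos: [0.4642, -0.3514, 0.1357]
tcp_rot: [-179.7, -0.4, 107.7]
wrist_force: [-0.3, 0.8, 0.6]
opening: 0.0602
```

```bash
python3 -c "
from h import *
go(.468,-.3586,.048,107.6)
p=bot.camera('wrist'); save(p,'w1.png')
for c in [(.0,.0)]: print(proj(p,(.468,-.3586,.07)))"
```

```text
t 4.15 pos [ 0.4642 -0.3514  0.1357] rot [-179.7    -0.45  107.69] F [-0.3   0.77  0.58] op 60.2
tool shift mm [-8.7  1.9 87.6] norm 88.1
turn z rad 0.002
(np.float64(319.7451561015606), np.float64(236.98007177406583))
```

View pics/w1.png

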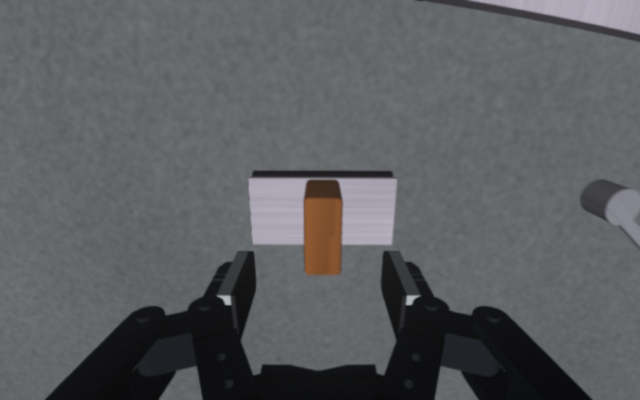

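{"name": "servo_tool", "arguments": {"motion": [[[-3.5,2,20,0,0,0],[-3.5,2,20,0,0,0],[0,0,20,0,0,0],[0,0,10,0,0,0],[0,0,0,0,0,0]]]}}

```text
time: 4.7
ee_pos: [0.4726, -0.3585, 0.0725]
tcp_rot: [180.0, 0.0, 107.6]
wrist_force: [0.6, 0.5, 0.5]
opening: 0.06
```

```bash
python3 -c "
from h import *
go(.468,-.3586,.048,107.6)
p=bot.camera('wrist'); save(p,'w2.png')"
```

```text
t 4.7 pos [ 0.4726 -0.3585  0.0725] rot [1.7997e+02 3.0000e-02 1.0763e+02] F [0.56 0.49 0.45] op 60.0
tool shift mm [ 1.3 -4.5 24.5] norm 24.9
turn z rad 0.0
```

View pics/w2.png

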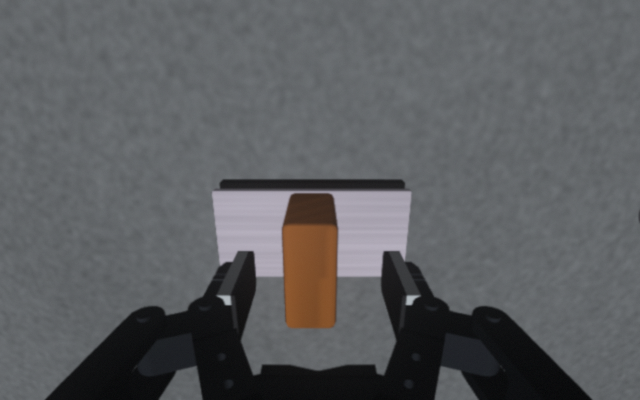

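{"name": "servo_tool", "arguments": {"motion": [[[1,-4.5,0,0,0,0],[0,0,12,0,0,0],[0,0,11,0,0,0],[0,0,0,0,0,0],[0,0,0,0,0,0]]]}}

```text
time: 5.25
ee_pos: [0.4674, -0.3592, 0.0476]
tcp_rot: [-180.0, -0.1, 107.5]
wrist_force: [1.0, -1.0, 0.1]
opening: 0.0597
```

{"name": "servo_tool", "arguments": {"motion": [[[0,0,0,0,0,0],[0,0,0,0,0,0],[0,0,0,0,0,0],[0,0,0,0,0,0],[0,0,0,0,0,0]]], "gripper": 15, "newtons": 60}}

```text
time: 5.75
ee_pos: [0.468, -0.3596, 0.0486]
tcp_rot: [180.0, 0.0, 107.5]
wrist_force: [0.8, -0.1, 1.2]
opening: 0.0233
```

```bash
python3 -c "
from h import *
go(.468,-.3586,.048,107.6)
p=bot.camera('wrist'); save(p,'w3.png')"
```

```text
t 5.75 pos [ 0.468  -0.3596  0.0486] rot [1.7998e+02 3.0000e-02 1.0754e+02] F [ 0.85 -0.05  1.22] op 23.3
tool shift mm [0.9 0.3 0.6] norm 1.1
turn z rad -0.001
```

View pics/w3.png

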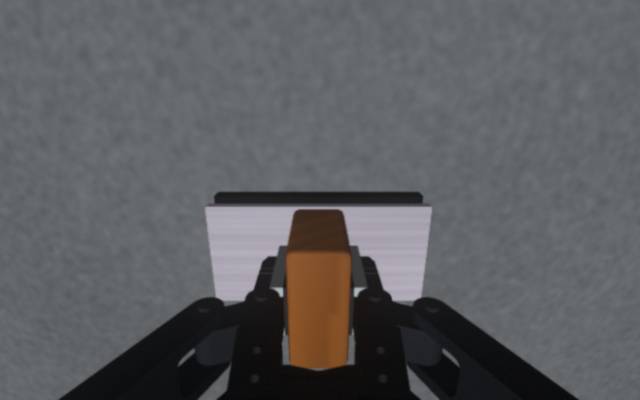

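{"name": "servo_tool", "arguments": {"motion": [[[0,0,-10,0,0,0],[0,0,-30,0,0,0],[0,0,-30,0,0,0.043],[0,0,-20,0,0,0.043],[0,0,0,0,0,0]]]}}

```text
time: 6.3
ee_pos: [0.4687, -0.3602, 0.1417]
tcp_rot: [179.8, 0.2, 102.6]
wrist_force: [-0.0, -0.2, -2.7]
opening: 0.0233
```

```bash
python3 -c "
from h import *
go(.4965,-.1114,.120,102.6)"
```

```text
t 6.3 pos [ 0.4687 -0.3602  0.1417] rot [179.83   0.2  102.57] F [-0.03 -0.17 -2.72] op 23.3
tool shift mm [236.8  81.2  21.1] norm 251.3
turn z rad -0.001
```

{"name": "servo_tool", "arguments": {"motion": [[[40,13,0,0,0,0],[40,13,0,0,0,0],[40,13,0,0,0,0],[40,13,0,0,0,0],[40,14,0,0,0,0]]]}}

```text
time: 6.8
ee_pos: [0.4877, -0.1482, 0.1367]
tcp_rot: [-179.9, -0.1, 102.7]
wrist_force: [1.2, -0.0, -2.5]
opening: 0.0232
```

{"name": "servo_tool", "arguments": {"motion": [[[25,10,0,0,0,0],[10,4,10,0,0,0],[0,0,10,0,0,0],[0,0,0,0,0,0],[0,0,0,0,0,0]]]}}

```text
time: 7.3
ee_pos: [0.494, -0.1136, 0.1174]
tcp_rot: [-179.9, -0.0, 102.5]
wrist_force: [0.3, 0.3, -2.4]
opening: 0.0232
```

```bash
python3 -c "
from h import *
go(.4965,-.1114,.0880,102.6)
p=bot.camera('side'); save(p,'s3.png',3,(270,120,200,150))
p=bot.camera('top'); save(p,'t3.png',3,(245,130,155,115))
p=bot.camera('wrist'); save(p,'w4.png')"
```

```text
t 7.3 pos [ 0.494  -0.1136  0.1174] rot [-1.7991e+02 -2.0000e-02  1.0255e+02] F [ 0.32  0.27 -2.44] op 23.2
tool shift mm [ 1.6  3.  29.4] norm 29.6
turn z rad -0.001
```

View pics/s3.png

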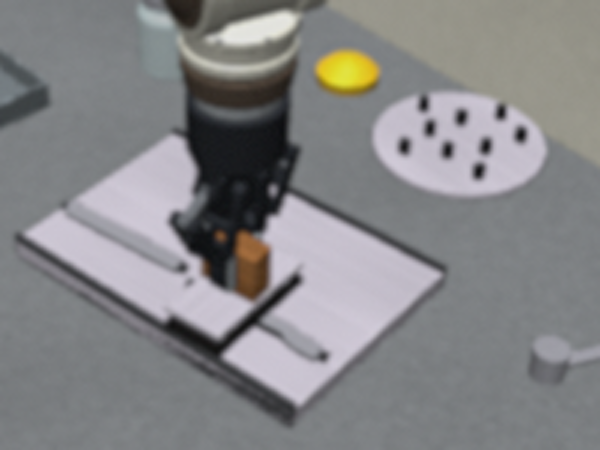

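View pics/w4.png

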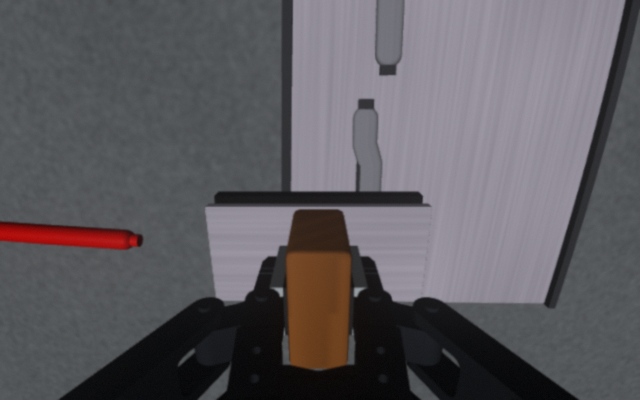

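{"name": "servo_tool", "arguments": {"motion": [[[1.6,3,8,0,0,0],[0,0,10,0,0,0],[0,0,6,0,0,0],[0,0,0,0,0,0],[0,0,0,0,0,0]]]}}

```text
time: 7.95
ee_pos: [0.497, -0.1104, 0.094]
tcp_rot: [-180.0, -0.0, 102.6]
wrist_force: [-0.2, 0.3, -2.6]
opening: 0.0237
```

{"name": "servo_tool", "arguments": {"motion": [[[0,0,1.5,0,0,0],[0,0,0,0,0,0],[0,0,0,0,0,0]]]}}

```text
time: 8.25
ee_pos: [0.4972, -0.1104, 0.093]
tcp_rot: [180.0, 0.0, 102.6]
wrist_force: [-0.7, 0.9, -3.1]
opening: 0.0232
```

{"name": "servo_tool", "arguments": {"motion": [[[0,0,1,0,0,0],[0,0,0,0,0,0],[0,0,0,0,0,0]]]}}

```text
time: 8.55
ee_pos: [0.4971, -0.1104, 0.0918]
tcp_rot: [180.0, 0.0, 102.6]
wrist_force: [-0.0, -0.1, -2.0]
opening: 0.0232
```

{"name": "servo_tool", "arguments": {"motion": [[[0,0,1,0,0,0],[0,0,0,0,0,0],[0,0,0,0,0,0]]]}}

```text
time: 8.85
ee_pos: [0.4971, -0.1104, 0.0907]
tcp_rot: [-180.0, -0.0, 102.6]
wrist_force: [0.2, 0.4, -2.4]
opening: 0.0233
```

{"name": "servo_tool", "arguments": {"motion": [[[0,0,1,0,0,0],[0,0,0,0,0,0]]]}}

```text
time: 9.05
ee_pos: [0.4971, -0.1104, 0.0896]
tcp_rot: [-180.0, -0.0, 102.6]
wrist_force: [0.3, -0.2, -3.0]
opening: 0.0234
```

{"name": "servo_tool", "arguments": {"motion": [[[0,0,1,0,0,0],[0,0,0,0,0,0]]]}}

```text
time: 9.25
ee_pos: [0.4971, -0.1104, 0.0886]
tcp_rot: [-180.0, -0.0, 102.6]
wrist_force: [-0.4, -0.1, -3.7]
opening: 0.0235
```

{"name": "servo_tool", "arguments": {"motion": [[[0,0,0.7,0,0,0],[0,0,0,0,0,0]]]}}

```text
time: 9.45
ee_pos: [0.4971, -0.1104, 0.088]
tcp_rot: [-180.0, -0.0, 102.6]
wrist_force: [-0.1, -0.4, -3.5]
opening: 0.0234
```

{"name": "servo_tool", "arguments": {"motion": [[[0,0,0.8,0,0,0],[0,0,0,0,0,0]]]}}

```text
time: 9.65
ee_pos: [0.4971, -0.1104, 0.0871]
tcp_rot: [-180.0, -0.0, 102.6]
wrist_force: [-0.7, 0.2, -3.9]
opening: 0.0233
```

{"name": "servo_tool", "arguments": {"motion": [[[0,0,0.8,0,0,0],[0,0,0,0,0,0]]]}}

```text
time: 9.85
ee_pos: [0.4971, -0.1104, 0.0863]
tcp_rot: [-180.0, -0.0, 102.6]
wrist_force: [-0.1, 1.0, -2.7]
opening: 0.0232
```

{"name": "servo_tool", "arguments": {"motion": [[[0,0,0.7,0,0,0],[0,0,0,0,0,0]]]}}

```text
time: 10.05
ee_pos: [0.4971, -0.1104, 0.0856]
tcp_rot: [-180.0, -0.0, 102.6]
wrist_force: [0.5, -0.2, -3.4]
opening: 0.0234
```

{"name": "servo_tool", "arguments": {"motion": [[[0,0,0.7,0,0,0],[0,0,0,0,0,0]]]}}

```text
time: 10.25
ee_pos: [0.4971, -0.1104, 0.085]
tcp_rot: [-180.0, -0.0, 102.6]
wrist_force: [0.4, -0.4, -2.9]
opening: 0.0234
```

{"name": "servo_tool", "arguments": {"motion": [[[0,0,0.5,0,0,0],[0,0,0,0,0,0]]]}}

```text
time: 10.45
ee_pos: [0.4972, -0.1104, 0.0847]
tcp_rot: [180.0, 0.0, 102.6]
wrist_force: [-1.7, -0.6, -1.5]
opening: 0.0231
```

{"name": "servo_tool", "arguments": {"motion": [[[0,0,0.5,0,0,0],[0,0,0,0,0,0]]]}}

```text
time: 10.65
ee_pos: [0.4973, -0.1104, 0.0844]
tcp_rot: [180.0, 0.0, 102.6]
wrist_force: [0.3, 0.8, 0.9]
opening: 0.0233
```

{"name": "servo_tool", "arguments": {"motion": [[[0,1,0.4,0,0,0],[0,3,0,0,0,0]]]}}

```text
time: 10.85
ee_pos: [0.5012, -0.1095, 0.084]
tcp_rot: [180.0, 0.0, 102.6]
wrist_force: [-0.9, -0.1, 2.9]
opening: 0.0234
```

{"name": "servo_tool", "arguments": {"motion": [[[0,4,0,0,0,0],[0,4,0,0,0,0]]]}}

```text
time: 11.05
ee_pos: [0.5093, -0.1077, 0.0838]
tcp_rot: [180.0, 0.0, 102.6]
wrist_force: [-1.3, 0.7, 2.4]
opening: 0.0233
```

{"name": "servo_tool", "arguments": {"motion": [[[0,4,0,0,0,0],[0,4,0,0,0,0]]]}}

```text
time: 11.25
ee_pos: [0.5171, -0.1059, 0.0837]
tcp_rot: [180.0, -0.0, 102.6]
wrist_force: [-0.9, 2.1, 3.3]
opening: 0.0231
```

{"name": "servo_tool", "arguments": {"motion": [[[0,4,0,0,0,0],[0,4,0,0,0,0]]]}}

```text
time: 11.45
ee_pos: [0.5248, -0.1042, 0.0837]
tcp_rot: [180.0, -0.0, 102.6]
wrist_force: [-0.5, 1.5, 4.2]
opening: 0.0232
```

{"name": "servo_tool", "arguments": {"motion": [[[0,4,0,0,0,0],[0,4,0,0,0,0]]]}}

```text
time: 11.65
ee_pos: [0.5326, -0.1024, 0.0837]
tcp_rot: [180.0, -0.0, 102.6]
wrist_force: [-0.1, 2.3, 2.9]
opening: 0.0231
```

{"name": "servo_tool", "arguments": {"motion": [[[0,4,-0.2,0,0,0],[0,4,0,0,0,0]]]}}

```text
time: 11.85
ee_pos: [0.5404, -0.1007, 0.0838]
tcp_rot: [-180.0, -0.0, 102.6]
wrist_force: [0.0, 1.8, 3.0]
opening: 0.0231
```

{"name": "servo_tool", "arguments": {"motion": [[[0,3,0,0,0,0],[0,2,0,0,0,0]]]}}

```text
time: 12.05
ee_pos: [0.5452, -0.0996, 0.0838]
tcp_rot: [-180.0, -0.0, 102.6]
wrist_force: [-1.4, 2.0, 2.7]
opening: 0.0235
```

{"name": "servo_tool", "arguments": {"motion": [[[0,2,0,0,0,0],[0,2,0,0,0,0]]]}}

```text
time: 12.25
ee_pos: [0.5485, -0.0988, 0.0837]
tcp_rot: [-179.9, -0.0, 102.6]
wrist_force: [-3.1, 3.0, 4.9]
opening: 0.0233
```

{"name": "servo_tool", "arguments": {"motion": [[[0,2,-0.8,0,0,0],[0,2,-0.6,0,0,0]]]}}

```text
time: 12.45
ee_pos: [0.5527, -0.0979, 0.0852]
tcp_rot: [-180.0, -0.0, 102.6]
wrist_force: [-1.6, 2.5, 3.6]
opening: 0.0231
```

{"name": "servo_tool", "arguments": {"motion": [[[0,2,-0.4,0,0,0],[0,2,-0.4,0,0,0]]]}}

```text
time: 12.65
ee_pos: [0.5568, -0.097, 0.086]
tcp_rot: [-180.0, -0.0, 102.6]
wrist_force: [-1.9, 3.4, 3.1]
opening: 0.0236
```

{"name": "servo_tool", "arguments": {"motion": [[[0,2,-0.4,0,0,0],[0,2,-0.4,0,0,0]]]}}

```text
time: 12.85
ee_pos: [0.5607, -0.0961, 0.0868]
tcp_rot: [180.0, -0.0, 102.6]
wrist_force: [-2.2, 3.2, 2.8]
opening: 0.0234
```

{"name": "servo_tool", "arguments": {"motion": [[[0,2,-0.3,0,0,0],[0,2,-0.3,0,0,0]]]}}

```text
time: 13.05
ee_pos: [0.5647, -0.0953, 0.0874]
tcp_rot: [180.0, -0.0, 102.6]
wrist_force: [-1.7, 3.2, 2.2]
opening: 0.0233
```

{"name": "servo_tool", "arguments": {"motion": [[[0,2,-0.2,0,0,0],[0,2,-0.1,0,0,0]]]}}

```text
time: 13.25
ee_pos: [0.5686, -0.0944, 0.0878]
tcp_rot: [180.0, -0.0, 102.6]
wrist_force: [-1.0, 3.9, 1.9]
opening: 0.0232
```

{"name": "servo_tool", "arguments": {"motion": [[[0,2,0,0,0,0],[0,2,0,0,0,0]]]}}

```text
time: 13.45
ee_pos: [0.5725, -0.0936, 0.0878]
tcp_rot: [180.0, -0.0, 102.6]
wrist_force: [-1.0, 4.4, 2.7]
opening: 0.0235
```

{"name": "servo_tool", "arguments": {"motion": [[[0,2,0.1,0,0,0],[0,2,0.2,0,0,0]]]}}

```text
time: 13.65
ee_pos: [0.5764, -0.0926, 0.0875]
tcp_rot: [180.0, -0.0, 102.6]
wrist_force: [-0.9, 3.6, 3.3]
opening: 0.0232
```

{"name": "servo_tool", "arguments": {"motion": [[[0,2,0.1,0,0,0],[0,2,0.2,0,0,0]]]}}

```text
time: 13.85
ee_pos: [0.5804, -0.0918, 0.0873]
tcp_rot: [180.0, -0.0, 102.6]
wrist_force: [-1.2, 4.6, 4.5]
opening: 0.0234
```

{"name": "servo_tool", "arguments": {"motion": [[[0,2,0.3,0,0,0],[0,2,0.3,0,0,0]]]}}

```text
time: 14.05
ee_pos: [0.5843, -0.0909, 0.0867]
tcp_rot: [180.0, -0.0, 102.6]
wrist_force: [-0.1, 5.0, 4.8]
opening: 0.0235
```

{"name": "servo_tool", "arguments": {"motion": [[[0,2,0.4,0,0,0],[0,2,0.4,0,0,0]]]}}

```text
time: 14.25
ee_pos: [0.5883, -0.09, 0.086]
tcp_rot: [180.0, -0.0, 102.6]
wrist_force: [-0.2, 5.5, 4.9]
opening: 0.0232
```

{"name": "servo_tool", "arguments": {"motion": [[[0.5,2,0.2,0,0,0],[0.5,2,0.3,0,0,0]]]}}

```text
time: 14.45
ee_pos: [0.5922, -0.0888, 0.0855]
tcp_rot: [180.0, 0.1, 102.6]
wrist_force: [0.8, 0.0, 5.3]
opening: 0.0233
```

{"name": "servo_tool", "arguments": {"motion": [[[0.3,2,0.4,0,0,0],[0.3,2,0.4,0,0,0]]]}}

```text
time: 14.65
ee_pos: [0.596, -0.0877, 0.0847]
tcp_rot: [180.0, 0.1, 102.6]
wrist_force: [2.1, -4.4, 4.6]
opening: 0.023
```

{"name": "servo_tool", "arguments": {"motion": [[[0.2,2,0.4,0,0,0],[0.2,2,0.3,0,0,0]]]}}

```text
time: 14.85
ee_pos: [0.5996, -0.0861, 0.0839]
tcp_rot: [180.0, 0.1, 102.6]
wrist_force: [2.3, -4.3, 4.9]
opening: 0.0233
```

{"name": "servo_tool", "arguments": {"motion": [[[-0.4,2,0.1,0,0,0],[-0.4,2,0.1,0,0,0]]]}}

```text
time: 15.05
ee_pos: [0.603, -0.0854, 0.0833]
tcp_rot: [-180.0, -0.0, 102.6]
wrist_force: [-0.3, -1.4, 4.0]
opening: 0.0232
```

```bash
python3 -c "
from h import *
go(.4965,-.1114,.0880,102.6)
p=bot.camera('side'); save(p,'s4.png',4,(270,120,160,150))
p=bot.camera('wrist'); save(p,'w5.png')"
```

```text
t 15.05 pos [ 0.603  -0.0854  0.0833] rot [-1.7995e+02 -2.0000e-02  1.0260e+02] F [-0.28 -1.39  3.99] op 23.2
tool shift mm [  -2.1 -109.6   -4.6] norm 109.8
turn z rad 0.0
```

View pics/w5.png

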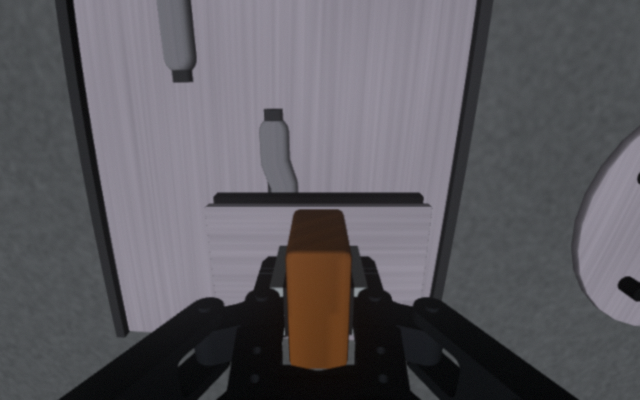

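View pics/s4.png

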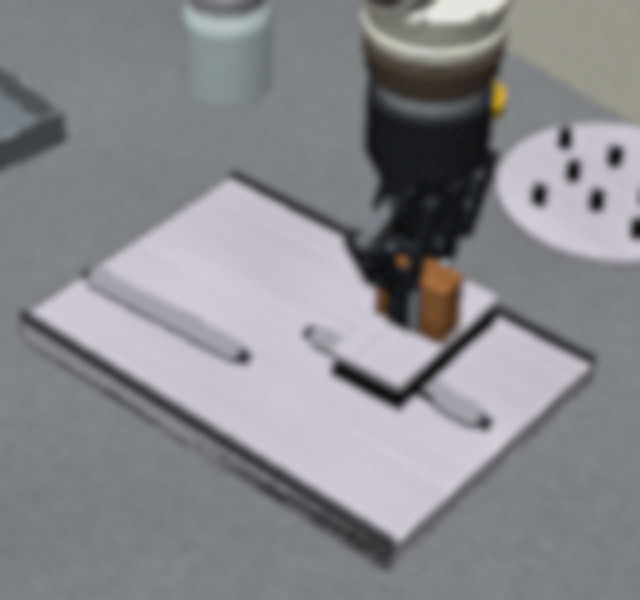

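{"name": "servo_tool", "arguments": {"motion": [[[0,0,-3,0,0,0],[0,0,-15,0,0,0],[0,0,-20,0,0,0],[0,-20,0,0,0,0],[0,-40,0,0,0,0]]]}}

```text
time: 15.65
ee_pos: [0.5453, -0.0979, 0.1221]
tcp_rot: [180.0, -0.0, 102.7]
wrist_force: [-1.0, -0.1, -2.0]
opening: 0.0231
```

```bash
python3 -c "
from h import *
c=np.radians(13.3); d=np.array([np.cos(c),np.sin(c)])
T=np.array([.4986,.0516])-.027*d; print(T)
go(T[0],T[1],.095,103.3)
p=bot.camera('top'); save(p,'t5.png',5,(245,130,155,115))
p=bot.camera('wrist'); save(p,'w6.png')"
```

```text
[0.47232417 0.04538866]
t 15.65 pos [ 0.5453 -0.0979  0.1221] rot [ 1.7995e+02 -4.0000e-02  1.0269e+02] F [-1.04 -0.12 -2.  ] op 23.1
tool shift mm [155.8 -39.8  27.2] norm 163.1
turn z rad -0.011
```

View pics/w6.png

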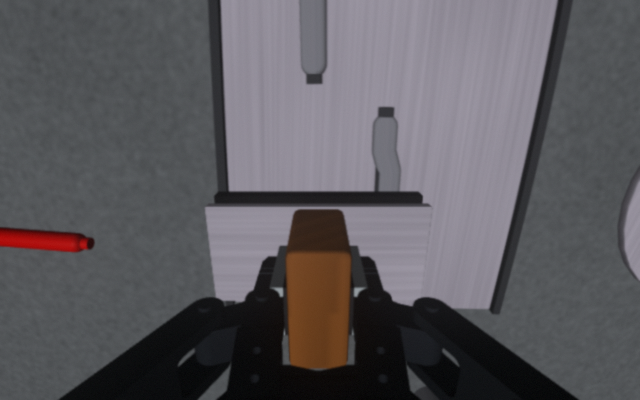

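View pics/t5.png

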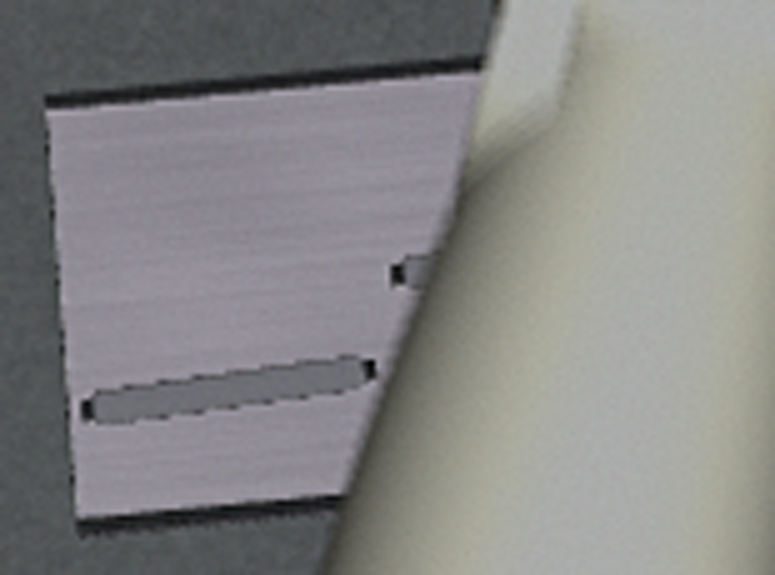

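{"name": "servo_tool", "arguments": {"motion": [[[38,-10,0,0,0,-0.011],[40,-10,0,0,0,0],[40,-10,0,0,0,0],[38,-10,10,0,0,0],[0,0,10,0,0,0]]]}}

```text
time: 16.25
ee_pos: [0.4687, 0.0477, 0.1021]
tcp_rot: [180.0, -0.1, 103.5]
wrist_force: [0.2, -0.6, -2.5]
opening: 0.0233
```

{"name": "servo_tool", "arguments": {"motion": [[[0,0,8,0,0,0],[0,0,0,0,0,0],[0,0,0,0,0,0]]]}}

```text
time: 16.55
ee_pos: [0.4707, 0.0437, 0.0936]
tcp_rot: [-180.0, -0.0, 103.2]
wrist_force: [-0.2, -0.5, -2.5]
opening: 0.023
```

```bash
python3 -c "
from h import *
go(.4723,.0454,.086,103.3)"
```

```text
t 16.55 pos [0.4707 0.0437 0.0936] rot [-1.7998e+02 -1.0000e-02  1.0317e+02] F [-0.2  -0.54 -2.46] op 23.0
tool shift mm [1.3 1.9 7.6] norm 8.0
turn z rad -0.002
```

{"name": "servo_tool", "arguments": {"motion": [[[1,2,4,0,0,0],[0,0,3,0,0,0],[0,0,0,0,0,0],[0,0,0,0,0,0]]]}}

```text
time: 16.95
ee_pos: [0.4721, 0.0456, 0.0865]
tcp_rot: [-180.0, -0.0, 103.2]
wrist_force: [0.5, -0.0, -2.7]
opening: 0.0235
```

{"name": "servo_tool", "arguments": {"motion": [[[0,0,0.8,0,0,0],[0,0,0,0,0,0]]]}}

```text
time: 17.15
ee_pos: [0.4721, 0.0457, 0.0858]
tcp_rot: [180.0, 0.0, 103.2]
wrist_force: [0.6, -0.9, -3.2]
opening: 0.0234
```

{"name": "servo_tool", "arguments": {"motion": [[[0,0,0.8,0,0,0],[0,0,0,0,0,0]]]}}

```text
time: 17.35
ee_pos: [0.4721, 0.0458, 0.0849]
tcp_rot: [-180.0, -0.0, 103.2]
wrist_force: [0.5, -0.3, -3.5]
opening: 0.0233
```

{"name": "servo_tool", "arguments": {"motion": [[[0,0,0.5,0,0,0],[0,0,0,0,0,0]]]}}

```text
time: 17.55
ee_pos: [0.4723, 0.0458, 0.0847]
tcp_rot: [180.0, 0.0, 103.2]
wrist_force: [-0.3, -0.6, -1.1]
opening: 0.0233
```

{"name": "servo_tool", "arguments": {"motion": [[[0,0,0.8,0,0,0],[0,0,0,0,0,0]]]}}

```text
time: 17.75
ee_pos: [0.4724, 0.0459, 0.0841]
tcp_rot: [179.9, 0.0, 103.2]
wrist_force: [0.3, 0.7, 2.1]
opening: 0.0233
```

{"name": "servo_tool", "arguments": {"motion": [[[0,1,0,0,0,0],[0,3,0,0,0,0]]]}}

```text
time: 17.95
ee_pos: [0.4762, 0.0467, 0.084]
tcp_rot: [180.0, 0.0, 103.2]
wrist_force: [0.3, 0.7, 2.2]
opening: 0.0235
```

{"name": "servo_tool", "arguments": {"motion": [[[0,4,0,0,0,0],[0,4,0,0,0,0]]]}}

```text
time: 18.15
ee_pos: [0.4843, 0.0486, 0.0838]
tcp_rot: [180.0, -0.0, 103.2]
wrist_force: [-0.2, 0.7, 3.0]
opening: 0.0235
```

{"name": "servo_tool", "arguments": {"motion": [[[0,4,-0.1,0,0,0],[0,4,0,0,0,0]]]}}

```text
time: 18.35
ee_pos: [0.492, 0.0505, 0.0838]
tcp_rot: [180.0, -0.0, 103.2]
wrist_force: [-0.8, 1.1, 2.8]
opening: 0.0233
```

{"name": "servo_tool", "arguments": {"motion": [[[0,4,0,0,0,0],[0,4,0,0,0,0]]]}}

```text
time: 18.55
ee_pos: [0.4997, 0.0523, 0.0837]
tcp_rot: [-180.0, -0.0, 103.2]
wrist_force: [0.2, 1.0, 3.4]
opening: 0.0231
```

{"name": "servo_tool", "arguments": {"motion": [[[0,4,0,0,0,0],[0,4,0,0,0,0]]]}}

```text
time: 18.75
ee_pos: [0.5075, 0.0541, 0.0838]
tcp_rot: [-180.0, -0.0, 103.2]
wrist_force: [-0.3, 1.7, 3.2]
opening: 0.0233
```

{"name": "servo_tool", "arguments": {"motion": [[[0,4,0,0,0,0],[0,4,0,0,0,0]]]}}

```text
time: 18.95
ee_pos: [0.5153, 0.0559, 0.0837]
tcp_rot: [-180.0, -0.0, 103.2]
wrist_force: [-1.0, 1.1, 2.8]
opening: 0.0236
```

{"name": "servo_tool", "arguments": {"motion": [[[0,4,0,0,0,0],[0,4,0,0,0,0]]]}}

```text
time: 19.15
ee_pos: [0.523, 0.0578, 0.0837]
tcp_rot: [-180.0, -0.0, 103.2]
wrist_force: [-0.5, 1.6, 3.2]
opening: 0.0235
```

{"name": "servo_tool", "arguments": {"motion": [[[0,4,0,0,0,0],[0,4,0,0,0,0]]]}}

```text
time: 19.35
ee_pos: [0.5309, 0.0596, 0.0838]
tcp_rot: [180.0, -0.0, 103.2]
wrist_force: [-0.6, 1.6, 2.6]
opening: 0.0232
```

Straight so far (no lift). Moved 60 mm; on to about 108.

{"name": "servo_tool", "arguments": {"motion": [[[0.1,4,0,0,0,0],[0.1,4,0,0,0,0]]]}}

```text
time: 19.55
ee_pos: [0.5386, 0.0615, 0.0837]
tcp_rot: [-180.0, 0.0, 103.2]
wrist_force: [-0.1, -0.4, 3.8]
opening: 0.0234
```

{"name": "servo_tool", "arguments": {"motion": [[[0,4,0,0,0,0],[0,4,0,0,0,0]]]}}

```text
time: 19.75
ee_pos: [0.5464, 0.0634, 0.0837]
tcp_rot: [-180.0, 0.0, 103.2]
wrist_force: [-0.1, 0.5, 3.8]
opening: 0.0233
```

{"name": "servo_tool", "arguments": {"motion": [[[0,4,0,0,0,0],[0,4,0,0,0,0]]]}}

```text
time: 19.95
ee_pos: [0.5542, 0.0652, 0.0837]
tcp_rot: [-180.0, 0.0, 103.2]
wrist_force: [-0.6, 0.4, 3.5]
opening: 0.0232
```

{"name": "servo_tool", "arguments": {"motion": [[[0,4,0,0,0,0],[0,4,0,0,0,0]]]}}

```text
time: 20.15
ee_pos: [0.562, 0.0671, 0.0837]
tcp_rot: [-180.0, 0.0, 103.2]
wrist_force: [-0.3, 0.5, 3.7]
opening: 0.0232
```

{"name": "servo_tool", "arguments": {"motion": [[[0,4,0,0,0,0],[0,4,0,0,0,0]]]}}

```text
time: 20.35
ee_pos: [0.5697, 0.0689, 0.0838]
tcp_rot: [-180.0, 0.0, 103.2]
wrist_force: [-0.9, 0.4, 3.2]
opening: 0.0234
```

{"name": "servo_tool", "arguments": {"motion": [[[0,4,0,0,0,0],[0,4,0,0,0,0]]]}}

```text
time: 20.55
ee_pos: [0.5775, 0.0707, 0.0837]
tcp_rot: [-180.0, 0.0, 103.2]
wrist_force: [-1.2, 1.8, 2.9]
opening: 0.0232
```

{"name": "servo_tool", "arguments": {"motion": [[[0,0,-3,0,0,0],[0,0,-15,0,0,0],[0,0,-30,0,0,0],[0,0,-30,0,0,0],[0,0,0,0,0,0]]]}}

```text
time: 21.05
ee_pos: [0.5786, 0.0708, 0.167]
tcp_rot: [179.6, 0.0, 103.2]
wrist_force: [0.0, 0.5, -2.7]
opening: 0.0234
```

```bash
python3 -c "
from h import *
go(.468,-.3586,.0486,103.2)
p=bot.camera('top'); save(p,'t6.png',4,(230,130,170,115))"
```

```text
t 21.05 pos [0.5786 0.0708 0.167 ] rot [1.7963e+02 5.0000e-02 1.0323e+02] F [ 0.04  0.47 -2.68] op 23.4
tool shift mm [-392.6 -206.7  117.4] norm 458.9
turn z rad 0.001
```

View pics/t6.png

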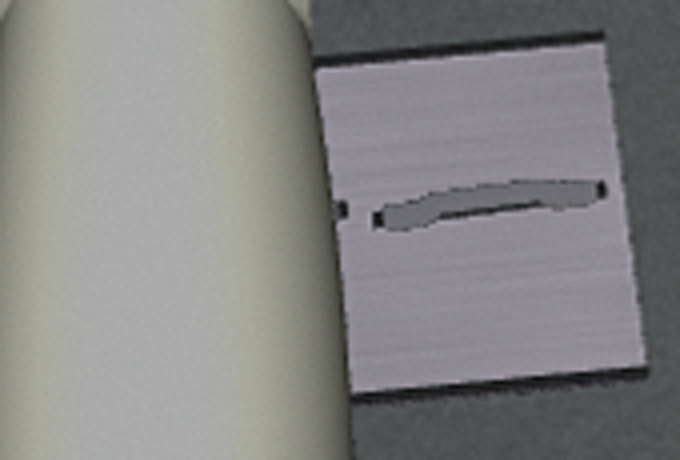

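{"name": "servo_tool", "arguments": {"motion": [[[-39,-20,0,0,0,0],[-39,-20,0,0,0,0],[-39,-20,0,0,0,0],[-39,-20,0,0,0,0],[-39,-20,0,0,0,0]]]}}

```text
time: 21.6
ee_pos: [0.5232, -0.1434, 0.1606]
tcp_rot: [-179.9, -0.0, 103.2]
wrist_force: [1.1, -0.1, -2.7]
opening: 0.0232
```

{"name": "servo_tool", "arguments": {"motion": [[[-39,-20,0,0,0,0],[-39,-20,0,0,0,0],[-39,-20,0,0,0,0],[-39,-20,0,0,0,0],[-39,-20,0,0,0,0]]]}}

```text
time: 22.1
ee_pos: [0.4705, -0.3561, 0.1606]
tcp_rot: [-179.9, -0.1, 103.2]
wrist_force: [1.2, 0.2, -2.2]
opening: 0.0234
```

{"name": "servo_tool", "arguments": {"motion": [[[0,0,30,0,0,0],[0,0,30,0,0,0],[0,0,20,0,0,0],[0,0,10,0,0,0],[0,0,0,0,0,0]]]}}

```text
time: 22.6
ee_pos: [0.4708, -0.3539, 0.0697]
tcp_rot: [-179.9, -0.2, 103.2]
wrist_force: [-0.7, 0.2, -2.2]
opening: 0.0235
```

```bash
python3 -c "
from h import *
go(.468,-.3586,.0486,103.2)"
```

```text
t 22.6 pos [ 0.4708 -0.3539  0.0697] rot [-1.7986e+02 -1.6000e-01  1.0324e+02] F [-0.75  0.17 -2.23] op 23.5
tool shift mm [-4.  -3.7 21.1] norm 21.8
turn z rad 0.001
```

{"name": "servo_tool", "arguments": {"motion": [[[0,0,10,0,0,0],[0,0,7,0,0,0],[0,0,0,0,0,0],[0,0,0,0,0,0]]]}}

```text
time: 23.0
ee_pos: [0.4719, -0.3548, 0.055]
tcp_rot: [180.0, 0.0, 103.2]
wrist_force: [1.0, 0.2, -3.1]
opening: 0.0231
```

{"name": "servo_tool", "arguments": {"motion": [[[0,0,1,0,0,0],[0,0,1,0,0,0],[0,0,0,0,0,0]]]}}

```text
time: 23.3
ee_pos: [0.4719, -0.3548, 0.0529]
tcp_rot: [180.0, 0.0, 103.2]
wrist_force: [0.6, 0.5, -2.6]
opening: 0.0235
```

{"name": "servo_tool", "arguments": {"motion": [[[0,0,2,0,0,0],[0,0,1.6,0,0,0],[0,0,0,0,0,0]]]}}

```text
time: 23.6
ee_pos: [0.4718, -0.3547, 0.049]
tcp_rot: [-180.0, -0.0, 103.2]
wrist_force: [0.2, 0.3, -2.2]
opening: 0.0234
```

{"name": "servo_tool", "arguments": {"motion": [[[0,0,0.7,0,0,0],[0,0,0,0,0,0]]]}}

```text
time: 23.8
ee_pos: [0.4718, -0.3548, 0.0487]
tcp_rot: [180.0, 0.0, 103.2]
wrist_force: [-0.6, 0.6, 1.3]
opening: 0.0229
```

Contact with the counter; release.

{"name": "servo_tool", "arguments": {"motion": [[[0,0,0,0,0,0],[0,0,0,0,0,0],[0,0,0,0,0,0],[0,0,0,0,0,0]]], "gripper": 60}}

```text
time: 24.2
ee_pos: [0.4719, -0.3548, 0.0486]
tcp_rot: [180.0, 0.0, 103.2]
wrist_force: [0.3, 0.2, 0.6]
opening: 0.0602
```

{"name": "servo_tool", "arguments": {"motion": [[[0,0,-20,0,0,0],[0,0,-40,0,0,0],[0,0,-40,0,0,0],[0,0,-30,0,0,0],[0,0,0,0,0,0]]]}}

```text
time: 24.7
ee_pos: [0.4732, -0.3558, 0.1836]
tcp_rot: [179.7, 0.3, 103.2]
wrist_force: [0.2, -0.1, 0.8]
opening: 0.0596
```

```bash
python3 -c "
from h import *
import pickle
go(.468,-.3586,.0486,103.2)
p=bot.camera('top'); save(p,'t7.png'); save(p,'t7a.png',5,(245,130,155,115)); pickle.dump(p,open('top7.pkl','wb'))
p=bot.camera('wrist'); save(p,'w7.png')
"
```

```text
t 24.7 pos [ 0.4732 -0.3558  0.1836] rot [179.73   0.33 103.24] F [ 0.18 -0.14  0.79] op 59.6
tool shift mm [ -0.8  -6.3 135. ] norm 135.1
turn z rad 0.001
```

View pics/t7.png

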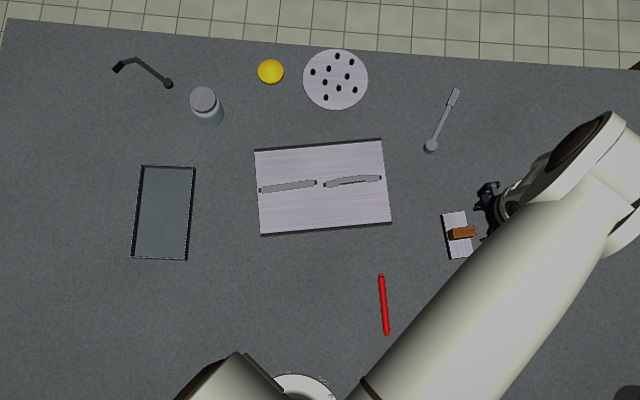

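View pics/t7a.png

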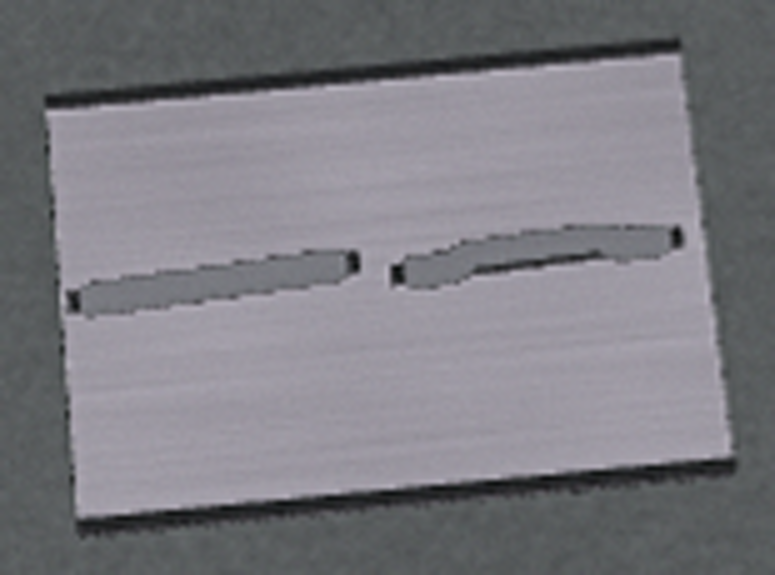

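View pics/w7.png

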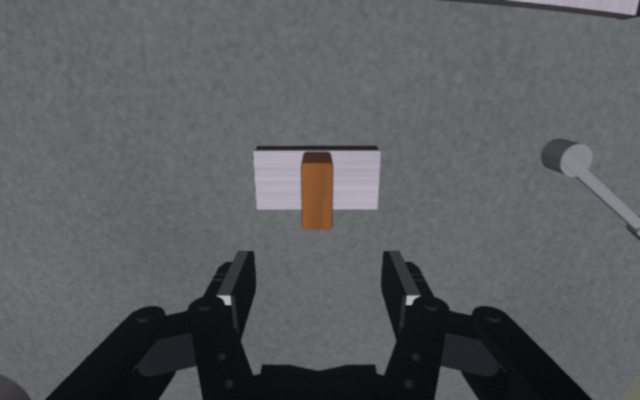

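```bash
python3 -c "
from h import *
import pickle
p=pickle.load(open('top7.pkl','rb'))
E=np.array([pix2(p,245+u/5,130+v/5,.028) for u,v in [(398,273),(678,237)]])
d=E[0]-E[1]; y=np.degrees(np.arctan2(d[1],d[0])); m=E.mean(0)
n=np.array([d[1],-d[0]])/np.hypot(d[0],d[1]); print(E,y,m, n)
g=m[:2]+.003*n; print(g)
go(g[0],g[1],.12,y)
E=np.array([pix2(p,245+u/5,130+v/5,.028) for u,v in [(74,301),(353,263)]]);print('L',E.mean(0))
"
```

```text
[[ 0.56416084 -0.02463264  0.028     ]
 [ 0.59473731 -0.16022242  0.028     ]] 102.70803729364108 [ 0.57944907 -0.09242753  0.028     ] [0.97550369 0.21998305]
[ 0.58237559 -0.09176758]
t 24.8 pos [ 0.4721 -0.355   0.1789] rot [1.7995e+02 6.0000e-02 1.0323e+02] F [ 0.1   0.34 -0.62] op 59.8
tool shift mm [231.  167.6  58.8] norm 291.4
turn z rad 0.009
L [0.55147448 0.06488248 0.028     ]
```

{"name": "servo_tool", "arguments": {"motion": [[[38,27,0,0,0,0.009],[38,28,0,0,0,0],[38,28,0,0,0,0],[38,28,0,0,0,0],[38,28,0,0,0,0]]], "gripper": 50}}

```text
time: 25.3
ee_pos: [0.5651, -0.1367, 0.1767]
tcp_rot: [-179.9, -0.1, 102.7]
wrist_force: [1.3, -1.1, -0.2]
opening: 0.0499
```

{"name": "servo_tool", "arguments": {"motion": [[[38,27,20,0,0,0],[0,0,25,0,0,0],[0,0,15,0,0,0],[0,0,0,0,0,0],[0,0,0,0,0,0]]]}}

```text
time: 25.8
ee_pos: [0.5824, -0.0971, 0.1186]
tcp_rot: [-179.9, -0.0, 102.6]
wrist_force: [-0.5, -0.3, -0.4]
opening: 0.05
```

{"name": "servo_tool", "arguments": {"motion": [[[0,0,0,0,0,0],[0,0,0,0,0,0]]]}}

```text
time: 26.0
ee_pos: [0.5832, -0.0971, 0.12]
tcp_rot: [179.9, 0.0, 102.7]
wrist_force: [0.4, 0.3, -0.7]
opening: 0.0498
```

```bash
python3 -c "
from h import *
go(.5824,-.0918,.041,102.7)
p=bot.camera('wrist'); save(p,'w8.png'); print(proj(p,(.5824,-.0918,.036)))
"
```

```text
t 26.0 pos [ 0.5832 -0.0971  0.12  ] rot [1.7990e+02 4.0000e-02 1.0265e+02] F [ 0.39  0.32 -0.71] op 49.8
tool shift mm [ 5.4  0.2 79. ] norm 79.2
turn z rad -0.001
(np.float64(317.1855827281746), np.float64(205.96236833566638))
```

View pics/w8.png

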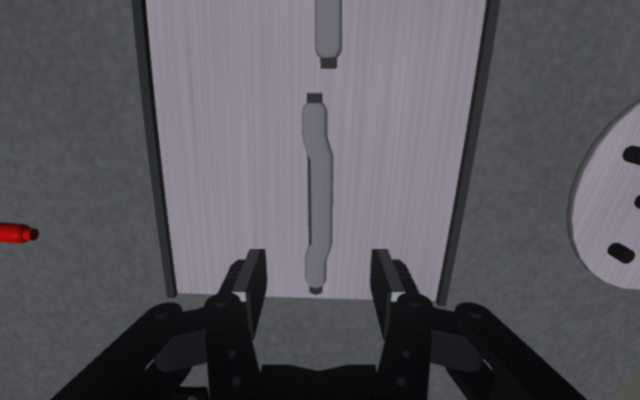

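{"name": "servo_tool", "arguments": {"motion": [[[5,0.5,20,0,0,0],[0,0,25,0,0,0],[0,0,20,0,0,0],[0,0,8,0,0,0],[0,0,0,0,0,0]]]}}

```text
time: 26.55
ee_pos: [0.5818, -0.0914, 0.0452]
tcp_rot: [-179.9, -0.0, 102.7]
wrist_force: [-0.3, -0.5, 0.7]
opening: 0.0495
```

{"name": "servo_tool", "arguments": {"motion": [[[0,0,0,0,0,0],[0,0,0,0,0,0]]]}}

```text
time: 26.75
ee_pos: [0.5831, -0.0915, 0.0472]
tcp_rot: [179.9, 0.0, 102.7]
wrist_force: [0.1, 1.2, 0.3]
opening: 0.0499
```

```bash
python3 -c "
from h import *
go(.5824,-.0918,.041,102.7)
p=bot.camera('wrist'); save(p,'w9.png')
"
```

```text
t 26.75 pos [ 0.5831 -0.0915  0.0472] rot [1.7989e+02 4.0000e-02 1.0271e+02] F [0.15 1.18 0.35] op 49.9
tool shift mm [-0.2 -0.7  6.2] norm 6.3
turn z rad 0.0
```

View pics/w9.png

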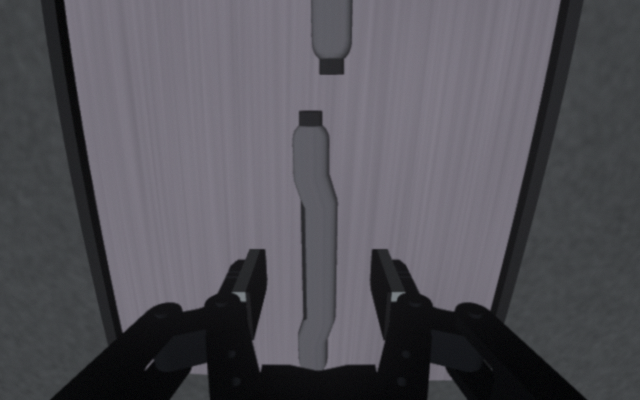

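{"name": "servo_tool", "arguments": {"motion": [[[0,0.5,5.7,0,0,0],[0,0,0,0,0,0],[0,0,0,0,0,0]]]}}

```text
time: 27.1
ee_pos: [0.5827, -0.0911, 0.0399]
tcp_rot: [-180.0, -0.0, 102.7]
wrist_force: [-0.5, -0.1, -0.1]
opening: 0.05
```

{"name": "servo_tool", "arguments": {"motion": [[[0,0,0,0,0,0],[0,0,0,0,0,0]]], "gripper": 20}}

```text
time: 27.3
ee_pos: [0.5828, -0.0912, 0.0401]
tcp_rot: [180.0, 0.0, 102.7]
wrist_force: [-0.1, -0.3, 0.3]
opening: 0.0219
```

{"name": "servo_tool", "arguments": {"motion": [[[0,0,0,0,0,0],[0,0,0,0,0,0],[0,0,0,0,0,0]]], "gripper": 5}}

```text
time: 27.6
ee_pos: [0.5829, -0.0912, 0.0403]
tcp_rot: [180.0, 0.0, 102.7]
wrist_force: [0.1, 0.3, 3.0]
opening: 0.0137
```

{"name": "servo_tool", "arguments": {"motion": [[[0,0,0,0,0,0]]]}}

```text
time: 27.7
ee_pos: [0.5829, -0.0911, 0.0403]
tcp_rot: [180.0, 0.0, 102.7]
wrist_force: [-0.8, 0.4, 3.3]
opening: 0.0138
```

```bash
python3 -c "
from h import *
go(.5824,-.0918,.041,102.7)
p=bot.camera('wrist'); save(p,'w10.png')
"
```

```text
t 27.7 pos [ 0.5829 -0.0911  0.0403] rot [1.7997e+02 1.0000e-02 1.0272e+02] F [-0.85  0.45  3.29] op 13.8
tool shift mm [-0.5 -0.7 -0.7] norm 1.1
turn z rad 0.0
```

View pics/w10.png

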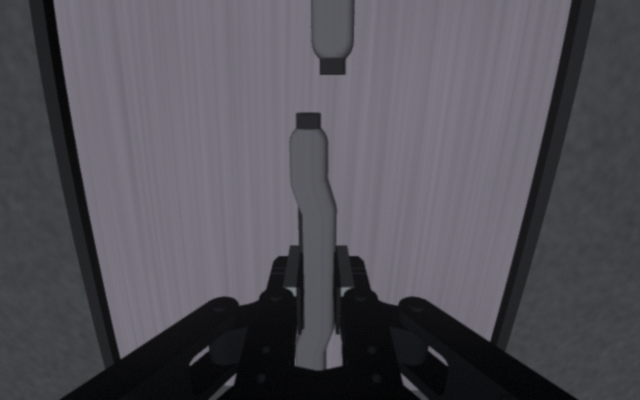

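{"name": "servo_tool", "arguments": {"motion": [[[0,0,-2,0,0,0],[0,0,-2,0,0,0],[0,0,0,0,0,0]]]}}

```text
time: 28.05
ee_pos: [0.5826, -0.0911, 0.0439]
tcp_rot: [-180.0, -0.0, 102.7]
wrist_force: [0.4, -0.3, -1.9]
opening: 0.0135
```

{"name": "servo_tool", "arguments": {"motion": [[[0,0,-3,0,0,0],[0,0,-3,0,0,0],[0,0,0,0,0,0]]]}}

```text
time: 28.35
ee_pos: [0.583, -0.0912, 0.0506]
tcp_rot: [180.0, 0.0, 102.7]
wrist_force: [0.7, 0.2, -1.9]
opening: 0.0133
```

```bash
python3 -c "
from h import *
go(.5824,-.0918,.041,102.7)
p=bot.camera('wrist'); save(p,'w11.png')
p=bot.camera('side'); save(p,'s11.png',4,(270,120,160,150))
"
```

```text
t 28.35 pos [ 0.583  -0.0912  0.0506] rot [1.7996e+02 2.0000e-02 1.0272e+02] F [ 0.71  0.21 -1.91] op 13.3
tool shift mm [-0.4 -0.8  9.6] norm 9.7
turn z rad 0.0
```

View pics/w11.png

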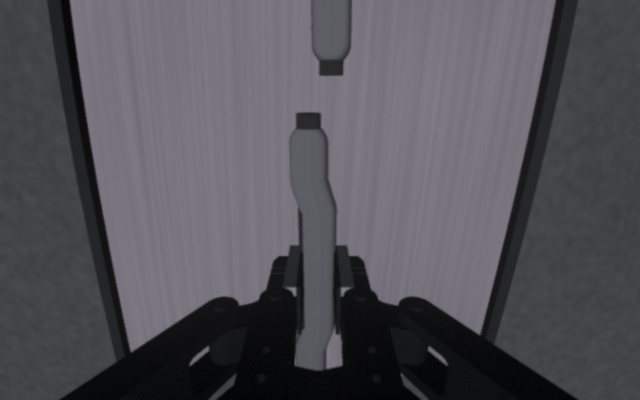

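View pics/s11.png

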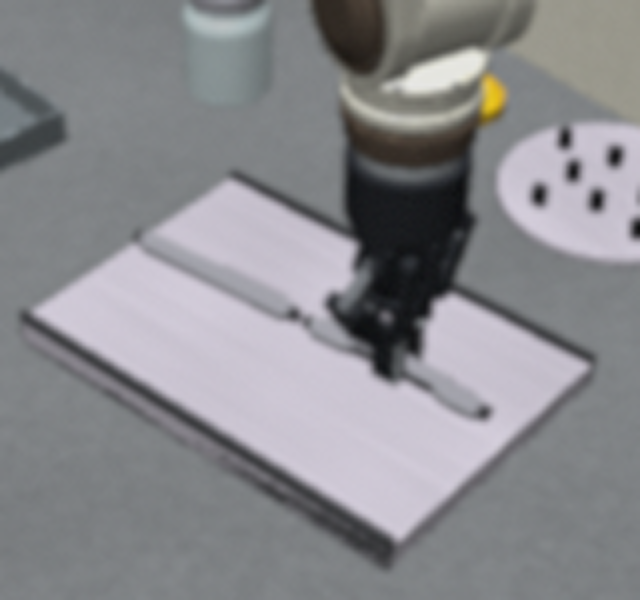

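{"name": "servo_tool", "arguments": {"motion": [[[0,0,-20,0,0,0],[0,0,-30,0,0,0],[0,0,-40,0,0,0],[0,0,-20,0,0,0],[0,0,0,0,0,0]]]}}

```text
time: 28.95
ee_pos: [0.5842, -0.0914, 0.1635]
tcp_rot: [179.7, 0.1, 102.7]
wrist_force: [0.5, -0.6, -1.3]
opening: 0.0134
```

```bash
python3 -c "
from h import *
go(.4623,.3549,.16,183)
"
```

```text
t 28.95 pos [ 0.5842 -0.0914  0.1635] rot [1.7970e+02 1.2000e-01 1.0272e+02] F [ 0.47 -0.62 -1.27] op 13.4
tool shift mm [462.2 -20.6   2.5] norm 462.6
turn z rad -1.401
```

{"name": "servo_tool", "arguments": {"motion": [[[20,-1,0,0,0,0],[30,-1,0,0,0,0],[38,-2,0,0,0,0],[40,-2,0,0,0,0],[40,-2,0,0,0,0]]]}}

```text
time: 29.45
ee_pos: [0.5369, 0.0721, 0.1582]
tcp_rot: [-179.9, -0.0, 102.7]
wrist_force: [0.6, 1.0, -1.8]
opening: 0.0134
```

{"name": "servo_tool", "arguments": {"motion": [[[40,-2,0,0,0,0],[40,-2,0,0,0,0],[40,-2,0,0,0,0],[40,-2,0,0,0,0],[40,-2,0,0,0,0]]]}}

```text
time: 29.95
ee_pos: [0.483, 0.2651, 0.1582]
tcp_rot: [-179.9, 0.0, 102.7]
wrist_force: [0.6, -0.1, -1.4]
opening: 0.0136
```

{"name": "servo_tool", "arguments": {"motion": [[[40,-2,0,0,0,0],[35,-1,0,0,0,0],[20,0,0,0,0,0],[0,0,0,0,0,-0.1],[0,0,0,0,0,-0.14]]]}}

```text
time: 30.45
ee_pos: [0.4595, 0.3564, 0.1578]
tcp_rot: [-179.8, 0.0, 116.8]
wrist_force: [0.1, 0.5, -2.5]
opening: 0.0135
```

{"name": "servo_tool", "arguments": {"motion": [[[0,0,0,0,0,-0.14],[0,0,0,0,0,-0.14],[0,0,0,0,0,-0.14],[0,0,0,0,0,-0.14],[0,0,0,0,0,-0.14]]]}}

```text
time: 30.95
ee_pos: [0.4599, 0.3555, 0.158]
tcp_rot: [-179.9, -0.1, 156.9]
wrist_force: [1.5, -1.0, -2.3]
opening: 0.0136
```

{"name": "servo_tool", "arguments": {"motion": [[[0,0,0,0,0,-0.14],[0,0,0,0,0,-0.14],[0,0,0,0,0,-0.1],[0,0,0,0,0,-0.08],[0,0,0,0,0,0]]]}}

```text
time: 31.45
ee_pos: [0.4599, 0.3556, 0.1582]
tcp_rot: [-179.9, -0.1, -177.0]
wrist_force: [0.0, 0.2, -2.0]
opening: 0.0137
```

```bash
python3 -c "
from h import *
go(.4623,.3549,.045,183)
p=bot.camera('wrist'); save(p,'w12.png')
p=bot.camera('top'); save(p,'t12.png')
"
```

```text
t 31.45 pos [0.4599 0.3556 0.1582] rot [-1.7993e+02 -1.0000e-01 -1.7700e+02] F [ 0.01  0.16 -1.97] op 13.7
tool shift mm [ -2.6  -0.6 113.2] norm 113.3
turn z rad -0.0
```

View pics/w12.png

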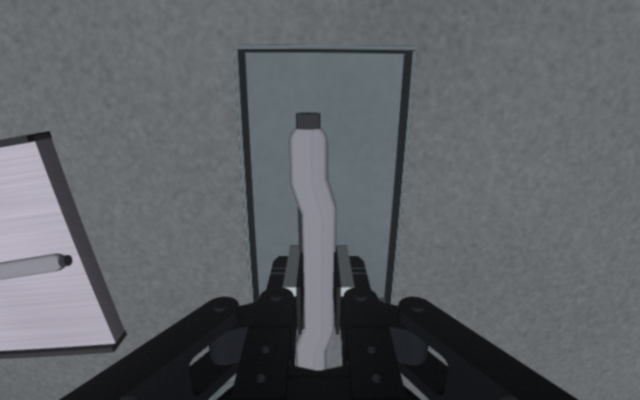

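View pics/t12.png

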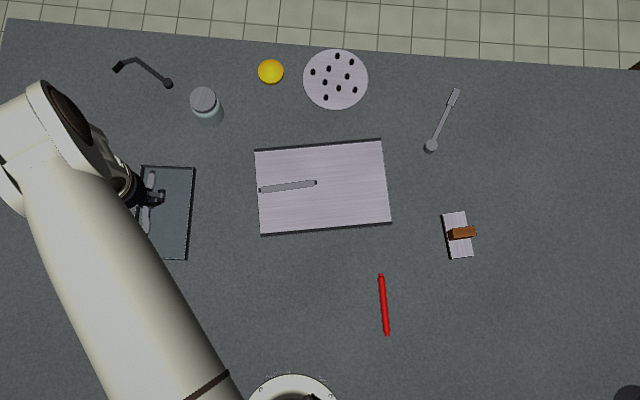

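{"name": "servo_tool", "arguments": {"motion": [[[-2.5,0,20,0,0,0],[0,0,35,0,0,0],[0,0,35,0,0,0],[0,0,25,0,0,0],[0,0,8,0,0,0]]]}}

```text
time: 32.05
ee_pos: [0.4613, 0.3548, 0.0334]
tcp_rot: [-179.8, -0.2, -177.2]
wrist_force: [0.1, -0.4, -2.3]
opening: 0.0137
```

{"name": "servo_tool", "arguments": {"motion": [[[0,0,0,0,0,0],[0,0,0,0,0,0]]]}}

```text
time: 32.25
ee_pos: [0.4634, 0.3564, 0.0384]
tcp_rot: [179.9, 0.1, -177.1]
wrist_force: [0.7, 0.2, -2.5]
opening: 0.0136
```

{"name": "servo_tool", "arguments": {"motion": [[[0,0,6,0,0,0],[0,0,4,0,0,0],[0,0,0,0,0,0],[0,0,0,0,0,0]]]}}

```text
time: 32.65
ee_pos: [0.4629, 0.356, 0.0272]
tcp_rot: [180.0, 0.0, -177.1]
wrist_force: [-0.5, 0.5, -2.5]
opening: 0.0136
```

{"name": "servo_tool", "arguments": {"motion": [[[0,0,1.5,0,0,0],[0,0,1,0,0,0],[0,0,0,0,0,0]]]}}

```text
time: 32.95
ee_pos: [0.4628, 0.3559, 0.0244]
tcp_rot: [-180.0, -0.0, -177.1]
wrist_force: [0.5, -0.2, -1.6]
opening: 0.0139
```

{"name": "servo_tool", "arguments": {"motion": [[[0,0,1,0,0,0],[0,0,0,0,0,0]]]}}

```text
time: 33.15
ee_pos: [0.4628, 0.356, 0.0235]
tcp_rot: [180.0, -0.0, -177.1]
wrist_force: [0.1, 0.4, -2.3]
opening: 0.0135
```

{"name": "servo_tool", "arguments": {"motion": [[[0,0,0.6,0,0,0],[0,0,0,0,0,0]]]}}

```text
time: 33.35
ee_pos: [0.4629, 0.356, 0.0234]
tcp_rot: [180.0, 0.0, -177.1]
wrist_force: [-2.0, -0.9, 2.8]
opening: 0.0134
```

{"name": "servo_tool", "arguments": {"motion": [[[0,0,0,0,0,0],[0,0,0,0,0,0],[0,0,0,0,0,0]]], "gripper": 40}}

```text
time: 33.65
ee_pos: [0.4629, 0.356, 0.023]
tcp_rot: [180.0, 0.0, -177.1]
wrist_force: [-0.8, -0.2, -0.8]
opening: 0.0401
```

{"name": "servo_tool", "arguments": {"motion": [[[0,0,-10,0,0,0],[0,0,-30,0,0,0],[0,0,-40,0,0,0],[0,0,-40,0,0,0],[0,0,-40,0,0,0]]]}}

```text
time: 34.15
ee_pos: [0.4627, 0.3559, 0.1854]
tcp_rot: [180.0, 0.0, -177.1]
wrist_force: [0.6, 0.5, -0.4]
opening: 0.0401
```

{"name": "servo_tool", "arguments": {"motion": [[[-20,40,0,0,0,0],[-20,45,0,0,0,0],[-20,45,0,0,0,0],[0,0,0,0,0,0],[0,0,0,0,0,0]]]}}

```text
time: 34.65
ee_pos: [0.516, 0.4896, 0.1812]
tcp_rot: [-179.9, -0.1, -177.0]
wrist_force: [0.4, -1.0, -0.5]
opening: 0.0396
```

```bash
python3 -c "
from h import *
go(.4623,.3549,.045,183)
p=bot.camera('side'); save(p,'s13.png',1.2)
p=bot.camera('top'); save(p,'t13.png',1.2)
p=bot.camera('wrist'); save(p,'w13.png')
"
```

```text
t 34.65 pos [0.516  0.4896 0.1812] rot [-1.7990e+02 -1.2000e-01 -1.7701e+02] F [ 0.4  -0.96 -0.46] op 39.6
tool shift mm [  60.4 -131.5  136.6] norm 199.0
turn z rad -0.0
```

View pics/s13.png

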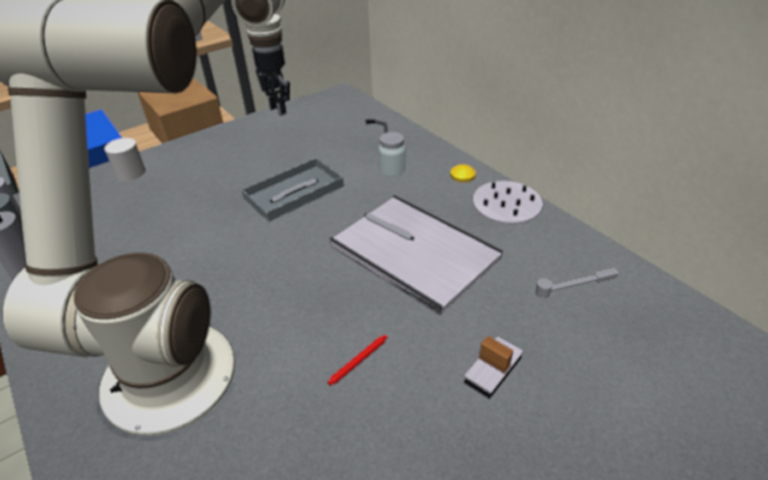

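View pics/t13.png

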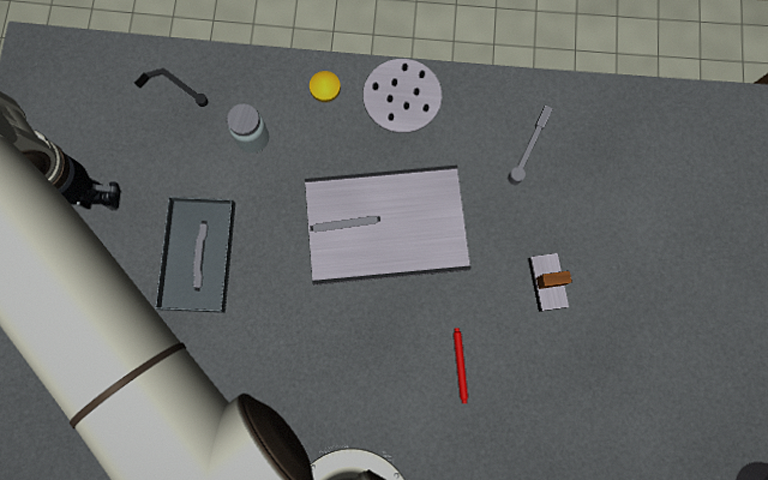

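```bash
python3 -c "
from h import *
print(bot.job_done())"
```

```text
the job is handed in; nothing more can be done
None
```

The job is done and handed in at about 35 s, inside the 72 s limit.

- **Rolling:** I rolled each grey shaft with the block moving about 108 mm, so each shaft travelled about 55 mm, slightly over one turn. The press force read about 4–8 N after taking off the block's weight. That is a little above 5 N at times and far from 15 N.
- **Which shaft is bent:** The right shaft raised the block about 4 mm (gripper height 83.8 to 87.8 mm, then back down). The left shaft kept a constant height to within about 0.1 mm while rolling. The camera pictures also showed the bend in the right one.
- **Final positions:** The block stands upright on the bare counter at its old place. The bent shaft lies in the tray and the straight one lies on the plate. The red rod, the look-alike, was not touched.

The last top and side pictures show all of this, with the jar and wrench where they were and the gripper clear of everything.

Two readings were not as expected:
- **Sideways force:** It reached about 5 N while rolling the bent shaft. I relieved it with a small sideways correction.
- **Grip opening:** It read about 13.5 mm on the 16 mm shaft, but the shaft's weight was carried steadily the whole way to the tray.

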